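# Step the glazing turntable to the blue vase and lock it

### The arm

A 7-joint arm with a two-finger parallel gripper is mounted at the origin on the work surface. World frame = base frame: x ahead of the robot, y to its left, z up, the work surface at z = 0. Lengths are in m, angles in rad, forces in N, time in s.
With the tool pointing down it reaches from about 0.4 to 0.85 m from the base axis. Payload 10.4 kg.
Tool frame: the origin (TCP) lies at the very end of the fingers, on their centre line; the grasp point (between the pads) lies 19 mm behind it (grip_depth is the distance from the TCP to the grasp point, in m); x points along the fingers, y is the direction in which the jaws open and shut, and the axes are right-handed (so a half turn about x gives the same grasp; the last joint's range is limited). The gripper opens to 85 mm and grips with 20 to 120 N. Pads are 22 mm wide; open, the fingers measure 114 mm over their backs; the gripper's body (76 mm by 85 mm) begins 54 mm behind the grasp point. The pads swing forward as they close: fully open they stand 13 mm farther back than shut.
Start: joints at [-1.176, 0.332, -0.065, 1.46, 0.022, 1.35, -0.088], TCP at [0.254, 0.571, 0.231] pointing down, gripper open.
Joint ranges: [-2.6, 2.6], [-0.5, 2.12], [-1.47, 1.34], [0.16, 2.42], [-1.27, 4.41], [0.06, 2.06], [-2.6, 2.6]. Speed limits (rad/s): [2.22, 2.22, 2.79, 2.79, 3.14, 3.14, 3.14].

### API

Orientations are given as a unit quaternion [x, y, z, w].
In Python, from station import * gives the robot as it stands. The module is installed in compiled form; this text tells all that it offers.
- The arm moves only by the tool send_rows, never from a script. Its argument "deltas" is a list of rows, each a list of 3 entries, a list of its own where there are three numbers: the turn, a rotation vector about the tool's x, y, z in units of 60 degrees (1.0 is 60 degrees), then the shift along the tool's x, y, z in units of 1 m (1.0 is 1 m), then the opening, from 0 (shut) to 1 (fully open). A call has 1 to 12 rows; each row is the pose to reach, as a shift and turn from the pose measured when the call began, along the tool's axes at that moment; what a row does not reach only later rows make up. A row lasts 1/10 s, in which the tool goes at most 50 mm and 8.59 degrees, less where a joint would pass 70% of its speed; a pose out of reach is approached as far as the arm can. A call with a number of a shift or a turn outside -1 to 1 is refused whole. A call with a gripper value outside its range is refused whole. The fingers move at their own pace and stop on an object; the grip force is fixed at half the most. Time passes only in rows, so rows that repeat a pose let the fingers close. It gives the time, the measured TCP pose, the force and the opening at its end, in the units of the state.
- state(): the state, without advancing time (a new reading comes with each control period).
- capture(name): name is "scene" or "top" or "wrist"; returns a dict with "image" (384x512x3 uint8, red, green, blue), "range_z" (384x512 float32, m along the optical axis (not along the pixel's ray), 0 where there is no reading), "camera_matrix" (3x3 intrinsics, pixels), "R" (3x3) and "t" (3): a world point X has camera coordinates R X + t. Camera axes: x right, y down, z forward; pixel columns grow to the right and rows downward; lengths in m; the calibration is good to about 2 mm. A picture is of the moment at which its call begins.
- hand_in(): hands the job in, once; it reports no verdict.
The state is a dict: "clock": time; "q": joint angles; "qd": joint speeds; "effort": joint torques, N m; "ee_pos": TCP position; "eef_rot": TCP orientation; "force": force on the tool from outside, world axes, zero at the start; "moment": the same for the moment, N m; "grip_width": finger opening in m.
Only numpy, scipy, OpenCV 4.12 (cv2) and the standard library are available. Lean on these libraries where they do the work, as an engineer would, in place of code of your own. Each camera call takes 0.05 s, during which the arm holds its last target.

### The job

Unlock the glazing turntable by pressing the green key fully home so that the latched red key pops up, then work the lever by its black knob in full strokes, letting it come right back each time, until the blue vase stands in front of the brass pointer. Then press the red key so that it stays down and locks the table (the green one pops up), and leave the lever home and the other keys up. Do not press the yellow key, touch the vases, or push the turntable or ratchet wheel itself, and leave the jar and the mallet where they are.

Things in the scene. Friction and masses are not known exactly. Their poses are not given: they have to be found in the camera images.
- machine: Fixed green bench indexer, 470 mm wide and 290 mm deep, that carries keys, lever, ratchet wheel and turntable. Stands anywhere within some cm, turned up to 13 degrees. Origin at bench height near its middle; x = its back (away from the robot), y = its left, z up.
- key_red_top (a point): Centre of the top face of the red lock key, leftmost of three key caps (red, yellow, green from left to right as the robot sees them) in a row at 55 mm pitch on a dark steel housing at the unit's front right. Each cap is 60 mm front-to-back, 40 mm wide, 10 mm thick; a raised key's top is 86 mm above the bench, the housing's 60 mm. z up, y along the row from green to red.
- key_red (a joint): Red key, travel down in m: 0 up, 0.011 latched, 0.014 bottom stop. Latched at the start. Keys interlock: pressing one to the bottom (2 to 4 N, then a firm stop) makes the latched one pop up, and the pressed one stays latched when let go. A half press only releases the others. While down, red's plunger locks the ratchet wheel; it goes down only with the wheel on a notch (within 2 degrees).
- key_yellow_top (a point): Centre of the top face of the yellow key (between red and green); not needed in this job.
- key_yellow (a joint): Yellow key travel, m, as for red; up at the start.
- key_green_top (a point): Centre of the top face of the green step key, rightmost; when it is latched the red lock is out.
- key_green (a joint): Green key travel, m, as for red; up at the start.
- lever_knob (a point): Point on the axis of the upright black cylindrical knob (28 mm diameter, 60 mm tall, from 83 to 143 mm above the bench) at the end of the ochre lever; the point is at grasping height, 118 mm above the bench, 25 mm below the knob's top and 35 mm above the lever plate.
- lever_pivot (a point): On the lever's vertical pivot axis, at the height of lever_knob, 100 mm from it; x axis = the unit's back, y = its left. Just below the lever the toothed ratchet wheel (about 92 mm diameter) turns on the same axis.
- lever (a joint): Lever angle, rad: 0 at its spring-held home, growing clockwise seen from above (knob comes towards the robot) to a stop at 0.72. A full stroke to the stop (4 to 6 N at the knob) turns wheel and turntable one tooth, 36 degrees clockwise; coming back, the pawl clicks over the next tooth. A stroke under 0.69 leaves the wheel off its notch. Let go, it springs home (1 to 2 N at the knob).
- ratchet: Steel ratchet wheel with 10 teeth under the lever; origin on its axis at bench height. Not to be turned by hand.
- turntable: Round aluminium turntable, 240 mm diameter, with 10 open bays (centres on a 92 mm radius, parted by fins 15 mm high, low outer rim 10 mm high), at the unit's left; belt-driven 1:1 by the ratchet wheel, same direction (clockwise seen from above). Origin: centre of its underside, on its axis; top is 12 mm higher, 44 mm above the bench.
- mark (a point): The bay centre, on the turntable's top, directly in front of the fixed brass pointer (the side nearest the robot), 92 mm from the turntable's axis; x axis = the unit's back.
- vase_blue: Blue vase, 50 mm diameter, 82 mm tall, 100 to 210 g, standing loose, with 3 to 5 mm of play, in the bay of the turntable 2, 3 or 4 teeth before the pointer (order of the vases varies). Origin: centre of its underside.
- vase_white: White vase, same shape, in another of these bays. Origin: centre of its underside.
- vase_clay: Terracotta vase, same shape, in another of these bays. Origin: centre of its underside.
- glaze_jar: Amber glass jar with white cap, 72 mm diameter, 110 mm tall, standing on the bench to the right; bystander. Origin: centre of its underside.
- mallet: Wooden mallet lying on the bench to the left, 210 mm long; bystander. Origin: on the bench below the handle.
Things that resemble listed ones, but are neither listed nor needed, are in the scene too. Leave any turquoise look-alike of the vase_white alone.

How it is judged:
On the way, in this order (a step that is already met when the one before it is completed fails the run):
1. the green key is latched down and the red key has popped up (value of joint key_green above 0.009 m and value of joint key_red below 0.003 m), for 0.2 s.
2. the blue vase has been stepped to the pointer (horizontal distance between vase_blue and mark below 0.012 m), for 0.3 s.
At the end, for the whole second after the job is handed in: The blue vase stands within 12 mm (level) of the mark in front of the pointer, the red key is latched down (9 to 12.5 mm), green and yellow are up (within 3 mm), the lever is home (within 0.08 rad), all three vases are upright (within 0.15 rad) and the turntable is at rest (horizontal distance between vase_blue and mark below 0.012 m and value of joint key_red between 0.009 and 0.0125 m and value of joint each of key_green, key_yellow below 0.003 m and value of joint lever below 0.08 rad and angle between each of vase_blue, vase_white, vase_clay's own z axis and vertical below 0.15 rad and angular speed of turntable below 0.05 rad/s); the robot touches nothing.
It fails at once if the robot touches a vase (contact force between any of the arm, the fingers and vase_blue above 0.5 N or contact force between any of the arm, the fingers and vase_white above 0.5 N or contact force between any of the arm, the fingers and vase_clay above 0.5 N).
It fails at once if the robot pushes the turntable or the ratchet wheel itself (contact force between any of the arm, the fingers and turntable above 1 N or contact force between any of the arm, the fingers and ratchet above 1 N).
It fails at once if the yellow key is pressed (value of joint key_yellow above 0.005 m).
It fails at once if a vase tips over (angle between any of vase_blue, vase_white, vase_clay's own z axis and vertical above 0.4 rad).
It fails at once if the jar or the mallet is moved by more than 20 mm (distance of any of glaze_jar, mallet from where it was at the start of the episode above 0.02 m).
It also fails if it takes over 67 s, if anything falls off the work surface, if the arm or the gripper's body presses on something with over 40 N, if the wrist force passes 120 N, or if a joint passes its speed limit or range.

## Working session

There is one attempt and no reset: what is moved stays moved. The work goes in short steps, Python scripts to look and compute and a tool call to move; the robot and the scene stay as the last step left them, time stands still between calls to the robot, and variables do not carry over. Pictures are saved under pics/ and viewed, and the job is handed in when it is done.

Besides the shell and the picture viewer there is one more tool, called as name(argument=value, ...) on one line, values as JSON. send_rows: Moves the arm, as the interface text tells. Shifts and turns lie within -1 to 1; 1 stands for 1 m of shift or 60 degrees of turn. Its arguments: {"type":"object","properties":{"deltas":{"type":"array"}},"required":["deltas"]}

```bash
mkdir -p pics
python3 - <<'E'
from station import *
import cv2,numpy as np
s=state(); print(s)
for n in ("scene","top"):
    c=capture(n); cv2.imwrite(f"pics/{n}0.png",c["image"][:,:,::-1]); np.savez(f"{n}0.npz",**c)
    print(n,c["camera_matrix"],c["R"],c["t"])
E
```

```text
{'clock': 0.0, 'q': array([-1.17560772,  0.33285256, -0.06468867,  1.46096389,  0.0215832 ,
        1.34992178, -0.08849648]), 'qd': array([-0.00058144,  0.00057989, -0.00078568, -0.00105653, -0.00065018,
       -0.00102286, -0.00114502]), 'effort': array([ 3.02003682e-04, -6.25471330e+01,  4.94935596e-02, -3.91597331e+01,
        1.63139025e-02,  1.03064047e-02,  1.00530085e-05]), 'ee_pos': array([0.25343534, 0.57088005, 0.2305172 ]), 'eef_rot': array([ 0.14612936,  0.69182201, -0.14714054,  0.69164888]), 'force': array([-0.27711709,  0.41148666,  0.21578838]), 'moment': array([ 0.02838655, -0.01710296, -0.01187296]), 'grip_width': 0.08510324581461076}
scene [[419.95346      0.         252.74835532]
 [  0.         419.95346    192.50882255]
 [  0.           0.           1.        ]] [[ 0.6612363   0.74978016  0.02441842]
 [ 0.4267422  -0.34917765 -0.8342458 ]
 [-0.61697459  0.56205398 -0.55085177]] [-0.4341278  -0.15467536  1.7863975 ]
top [[446.17178765   0.         251.33622928]
 [  0.         446.17178765 186.4224078 ]
 [  0.           0.           1.        ]] [[ 0.01447636 -0.99987521  0.00632436]
 [-0.97531662 -0.01551401 -0.22026529]
 [ 0.22033592 -0.00297961 -0.9754195 ]] [0.02167125 0.651844   1.58684188]
```

View pics/scene0.png

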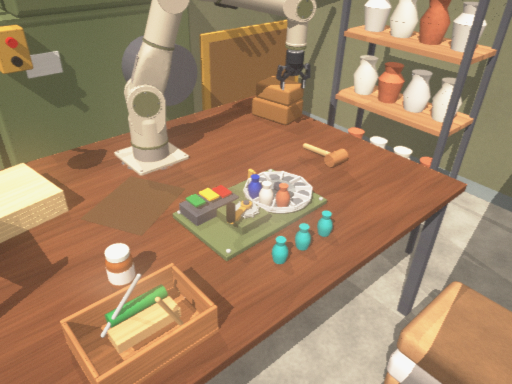

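View pics/top0.png

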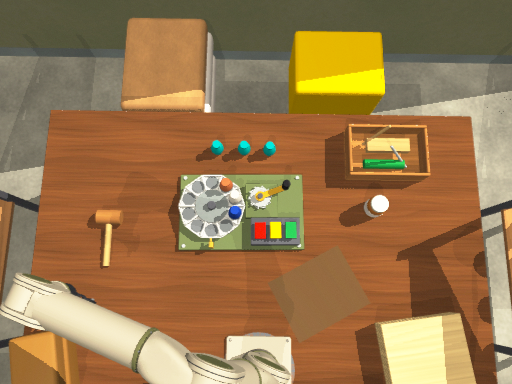

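```bash
cat > h.py <<'E'
import cv2,numpy as np
def load(f): return dict(np.load(f))
def pt(c,u,v,z=None):
    K,R,t=c["camera_matrix"],c["R"],c["t"]
    d=np.linalg.inv(K)@np.array([u,v,1.]); C=-R.T@t; w=R.T@d
    if z is None:
        r=c["range_z"][int(round(v)),int(round(u))]; return C+w*r
    return C+w*(z-C[2])/w[2]
def proj(c,X):
    p=c["camera_matrix"]@(c["R"]@np.asarray(X,float)+c["t"]); return p[:2]/p[2]
def crop(c,x0,x1,y0,y1,f,name):
    cv2.imwrite(name,cv2.resize(c["image"][y0:y1,x0:x1,::-1],None,fx=f,fy=f,interpolation=cv2.INTER_CUBIC))
E
python3 - <<'E'
from h import *
c=load("top0.npz"); crop(c,170,310,165,260,5,"pics/topc.png")
hsv=cv2.cvtColor(c["image"],cv2.COLOR_RGB2HSV)
def blob(lo,hi,z,box):
    m=cv2.inRange(hsv,lo,hi); k=np.zeros_like(m); x0,x1,y0,y1=box; k[y0:y1,x0:x1]=m[y0:y1,x0:x1]
    n,l,s,ce=cv2.connectedComponentsWithStats(k); i=1+np.argmax(s[1:,4]); u,v=ce[i]
    rz=pt(c,u,v); print(s[i],ce[i],pt(c,u,v,z).round(4),"depth",rz.round(4))
box=(245,305,215,250)
blob((0,180,150),(8,255,255),.075,box)
blob((22,180,150),(35,255,255),.086,box)
blob((50,120,80),(80,255,255),.086,(278,300,220,240))
blob((0,0,0),(180,255,50),.143,(275,295,175,195))
blob((110,120,60),(130,255,255),.126,(225,245,200,220))
# plate corners
for u,v in [(180,176),(303,177),(304,250),(179,250)]: print(pt(c,u,v))
E
```

```text
[255 222  11  17 178] [260.03932584 230.40449438] [ 0.4876 -0.0024  0.075 ] depth [ 0.4863 -0.0022  0.0855]
[270 222  12  16 183] [275.2295082  229.67213115] [ 0.4897 -0.057   0.086 ] depth [ 0.4895 -0.0569  0.0879]
[285 222  12  16 183] [290.2295082  229.67213115] [ 0.4905 -0.1112  0.086 ] depth [ 0.4902 -0.1109  0.0888]
[282 180   7  10  35] [284.51428571 185.42857143] [ 0.641  -0.0863  0.143 ] depth [ 0.6422 -0.0867  0.1379]
[229 206  12  13 128] [234.5 212. ] [0.5454 0.0901 0.126 ] depth [0.5454 0.0901 0.1257]
[0.70433052 0.30981302 0.0031431 ]
[ 0.70910548 -0.17012823 -0.00123414]
[ 0.42500321 -0.16996442  0.00533903]
[0.41809844 0.29925154 0.00375085]
```

View pics/topc.png

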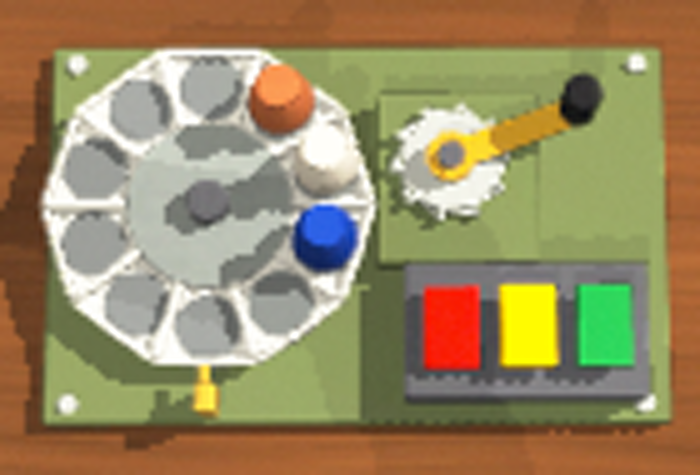

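Run:
```python
from h import *
from scipy.spatial.transform import Rotation as Ro
from station import state
print(Ro.from_quat(state()["eef_rot"]).as_matrix().round(4))
c=load("top0.npz")
vv,uu=np.mgrid[0:384,0:512]; K=c["camera_matrix"]; z=c["range_z"]
P=np.stack([(uu-K[0,2])/K[0,0]*z,(vv-K[1,2])/K[1,1]*z,z],-1); W=(P-c["t"])@c["R"]
np.set_printoptions(suppress=True,precision=4)
sub=lambda u0,u1,v0,v1:W[v0:v1,u0:u1].reshape(-1,3)
a=sub(276,296,176,196); a=a[a[:,2]>.13]; print("knob",len(a),a.mean(0),a.min(0),a.max(0))
a=sub(250,272,185,207); b=a[a[:,2]>.06]; print("pivot area",len(b),np.median(b,0)); print(pt(c,260.4,195.6),pt(c,260.4,195.6,.09))
# blobs for keys depth
for n,(u0,u1,v0,v1) in dict(red=(254,267,221,240),yel=(269,283,221,240),gre=(284,298,221,240)).items():
    a=sub(u0,u1,v0,v1); a=a[a[:,2]>.072]; print(n,len(a),a.mean(0),a.min(0),a.max(0))
# yaw: edges of plate via screws at crop px
for s in [(78,65),(637,63),(68,404),(646,402)]: print(pt(c,170+s[0]/5,165+s[1]/5,.01))
print("tt axis",pt(c,170+209/5,165+201/5),pt(c,170+209/5,165+201/5,.05),"pointer",pt(c,170+207/5,165+390/5,.05))
s=load("scene0.npz"); crop(s,170,330,150,250,5,"pics/scenec.png")
```

```text
[[-4.000e-04  4.057e-01  9.140e-01]
 [-1.200e-03  9.140e-01 -4.057e-01]
 [-1.000e+00 -1.200e-03  1.000e-04]]
knob 50 [ 0.6493 -0.093   0.1422] [ 0.6357 -0.1064  0.1316] [ 0.6618 -0.0808  0.1501]
pivot area 380 [ 0.6131 -0.0013  0.0718]
[ 0.6138 -0.0021  0.0892] [ 0.6136 -0.0021  0.09  ]
red 165 [ 0.487  -0.0019  0.0867] [ 0.2858 -0.0207  0.072 ] [0.5187 0.0365 1.6913]
yel 189 [ 0.4873 -0.056   0.0955] [ 0.2858 -0.0782  0.0766] [0.5184 0.0365 1.6913]
gre 194 [ 0.4896 -0.1121  0.0861] [ 0.4602 -0.1329  0.0722] [ 0.5192 -0.0917  0.0985]
[0.695  0.2866 0.01  ]
[ 0.7035 -0.147   0.01  ]
[0.4335 0.2818 0.01  ]
[ 0.4415 -0.1516  0.01  ]
tt axis [0.5786 0.1763 0.0708] [0.5823 0.1781 0.05  ] pointer [0.4417 0.1747 0.05  ]
```

View pics/scenec.png

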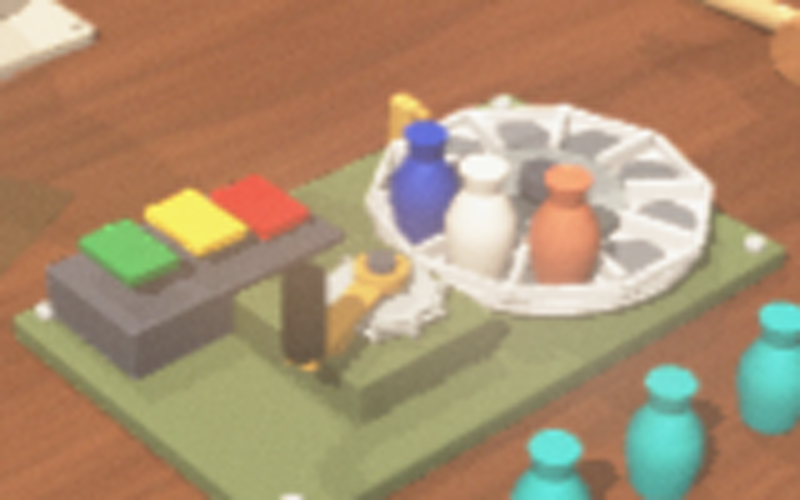

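send_rows(deltas=[[[-0.417, 0, 0], [0, -0.528, 0.494], 0], [[-0.417, 0, 0], [0, -0.528, 0.494], 0], [[-0.417, 0, 0], [0, -0.528, 0.494], 0], [[-0.417, 0, 0], [0, -0.528, 0.494], 0], [[-0.417, 0, 0], [0, -0.528, 0.494], 0], [[-0.417, 0, 0], [0, -0.528, 0.494], 0], [[-0.417, 0, 0], [0, -0.528, 0.494], 0], [[-0.417, 0, 0], [0, -0.528, 0.494], 0], [[-0.417, 0, 0], [0, -0.528, 0.494], 0], [[-0.417, 0, 0], [0, -0.528, 0.494], 0], [[-0.417, 0, 0], [0, -0.528, 0.494], 0], [[-0.417, 0, 0], [0, -0.528, 0.494], 0]])

```text
clock: 1.3
ee_pos: [0.4504, 0.0024, 0.2313]
eef_rot: [-0.007, 0.707, 0.006, 0.707]
force: [1.3, 0.9, -0.5]
grip_width: 0.0002
```

send_rows(deltas=[[[0, 0, 0], [0, -0.115, 0.0375], 0], [[0, 0, 0], [0, -0.115, 0.0375], 0], [[0, 0, 0], [0, -0.115, 0.0375], 0], [[0, 0, 0], [0.05, -0.115, 0.0375], 0], [[0, 0, 0], [0.1, -0.115, 0.0375], 0], [[0, 0, 0], [0.11, -0.115, 0.0375], 0], [[0, 0, 0], [0.11, -0.115, 0.0375], 0]])

```text
clock: 2.0
ee_pos: [0.489, -0.1119, 0.1207]
eef_rot: [-0.007, 0.708, 0.006, 0.706]
force: [-0.6, -0.6, 0.4]
grip_width: -0.0003
```

Run:
```python
from station import *
from h import *
print(state()["ee_pos"],state()["force"])
c=capture("top");crop(c,170,310,165,260,5,"pics/t1.png")
c=capture("scene");crop(c,170,330,130,230,5,"pics/s1.png")
```

```text
[ 0.48904611 -0.11192239  0.12069795] [-0.55365357 -0.60061259  0.43185756]
```

View pics/s1.png

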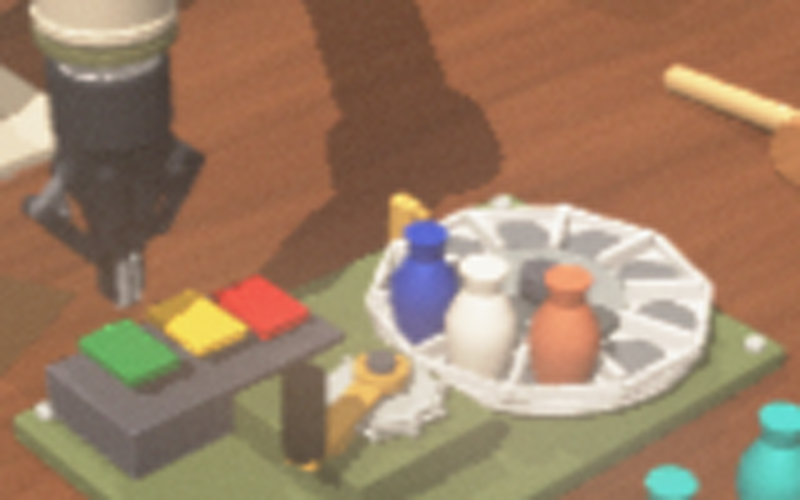

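The fingertips (125,295) stand above the green key (130,350). Pressing now.

send_rows(deltas=[[[0, 0, 0], [0.028, 0, 0], 0], [[0, 0, 0], [0.034, 0, 0], 0], [[0, 0, 0], [0.038, 0, 0], 0], [[0, 0, 0], [0.042, 0, 0], 0], [[0, 0, 0], [0.046, 0, 0], 0], [[0, 0, 0], [0.049, 0, 0], 0], [[0, 0, 0], [0.05, 0, 0], 0], [[0, 0, 0], [0.05, 0, 0], 0]])

```text
clock: 2.9
ee_pos: [0.4919, -0.1122, 0.0738]
eef_rot: [-0.007, 0.706, 0.006, 0.708]
force: [1.9, 0.4, 2.7]
grip_width: -0.0003
```

send_rows(deltas=[[[0, 0, 0], [0.003, 0, 0], 0], [[0, 0, 0], [0.005, 0, 0], 0], [[0, 0, 0], [0.006, 0, 0], 0], [[0, 0, 0], [0.006, 0, 0], 0]])

```text
clock: 3.3
ee_pos: [0.4928, -0.1124, 0.0715]
eef_rot: [-0.006, 0.705, 0.007, 0.709]
force: [-18.5, 4.2, 52.2]
grip_width: 0.0001
```

send_rows(deltas=[[[0, 0, 0], [-0.02, 0, 0], 0], [[0, 0, 0], [-0.05, 0, 0], 0], [[0, 0, 0], [-0.09, 0, 0], 0], [[0, 0, 0], [-0.1, 0, 0], 0], [[0, 0, 0], [-0.1, 0, 0], 0]])

```text
clock: 3.8
ee_pos: [0.4932, -0.1126, 0.1728]
eef_rot: [-0.006, 0.704, 0.007, 0.71]
force: [-0.7, 0.2, -0.6]
grip_width: -0.0001
```

Run:
```python
from station import *
from h import *
print(state()["ee_pos"],state()["force"],state()["eef_rot"])
c=capture("top");crop(c,170,310,165,260,5,"pics/t2.png")
c=capture("scene");crop(c,170,330,130,230,5,"pics/s2.png")
for X in [(.487,-.0021,.086),(.4886,-.0571,.086),(.49,-.112,.086)]:
    u,v=proj(c,X); print(pt(c,u,v)[2])
```

```text
[ 0.49315958 -0.11256172  0.17275161] [-0.73387149  0.23542737 -0.63451188] [-0.00607924  0.70443521  0.00713295  0.70970642]
0.08560060172115169
0.08361272668212638
0.0731674887160303
```

View pics/s2.png

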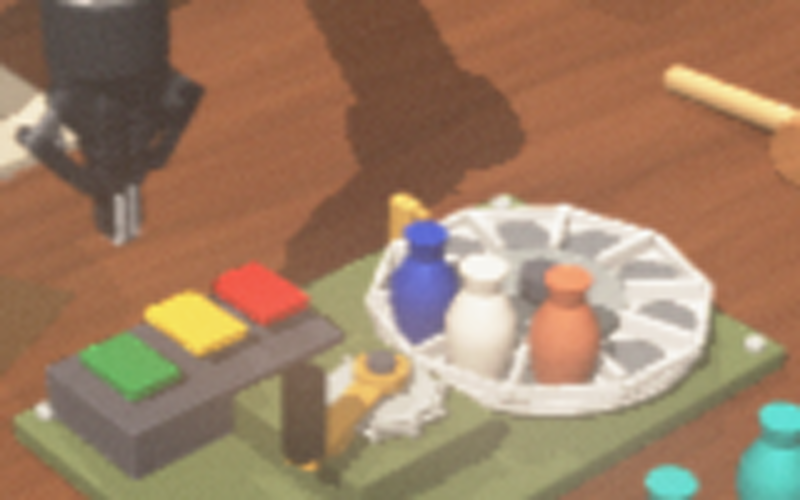

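Green sits at 73 mm (latched) and red at 86 mm (up). Next I go behind the knob.

send_rows(deltas=[[[0, 0.007, 0], [0, 0.012, 0.2], 0], [[0, 0.007, 0], [0, 0.012, 0.2], 0], [[0, 0.007, 0], [0, 0.012, 0.2], 0], [[0, 0.007, 0], [0, 0.012, 0.2], 0], [[0, 0.007, 0], [0, 0.012, 0.2], 0], [[0, 0.007, 0], [0.04, 0.012, 0.2], 0], [[0, 0.007, 0], [0.074, 0.012, 0.2], 0], [[0, 0.007, 0], [0.074, 0.012, 0.2], 0]])

```text
clock: 4.7
ee_pos: [0.6876, -0.0959, 0.0898]
eef_rot: [-0.006, 0.712, 0.007, 0.702]
force: [-0.6, -0.5, -0.8]
grip_width: -0.0001
```

Run:
```python
from station import *
from h import *
print(state()["ee_pos"],state()["force"],state()["eef_rot"])
c=capture("scene");crop(c,170,330,130,230,5,"pics/s3.png")
```

```text
[ 0.68761608 -0.0959063   0.08975936] [-0.62629952 -0.51843702 -0.80163161] [-0.0058442   0.71246     0.00714074  0.70165205]
```

View pics/s3.png

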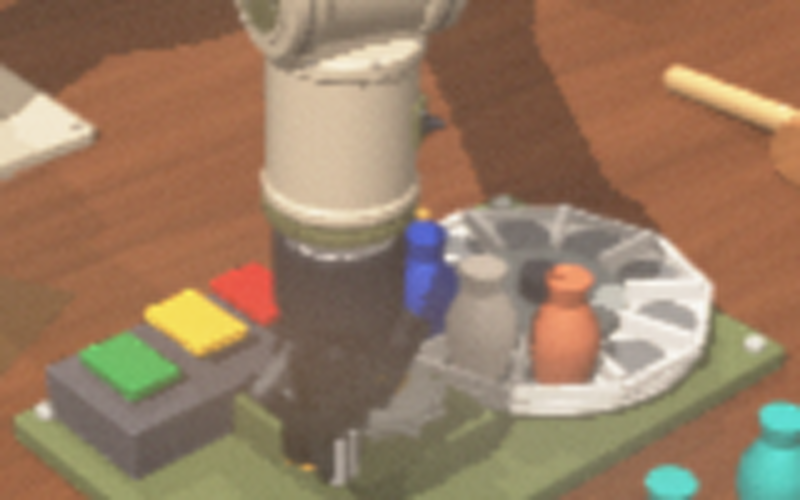

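send_rows(deltas=[[[0, -0.015, 0], [-0.012, 0, 0], 0], [[0, -0.015, 0], [-0.012, 0, -0.01], 0], [[0, -0.015, 0], [-0.012, 0, -0.018], 0], [[0, -0.015, 0], [-0.012, 0, -0.026], 0], [[0, -0.015, 0], [-0.012, 0, -0.034], 0], [[0, -0.015, 0], [-0.012, 0, -0.042], 0], [[0, -0.015, 0], [-0.012, 0, -0.05], 0], [[0, -0.015, 0], [-0.012, 0, -0.058], 0], [[0, -0.015, 0], [-0.012, 0, -0.065], 0], [[0, -0.015, 0], [-0.012, 0, -0.072], 0], [[0, -0.015, 0], [-0.012, 0, -0.076], 0], [[0, -0.015, 0], [-0.012, 0, -0.076], 0]])

```text
clock: 5.95
ee_pos: [0.613, -0.0971, 0.1064]
eef_rot: [-0.006, 0.705, 0.007, 0.709]
force: [2.0, 0.1, 1.0]
grip_width: -0.0002
```

send_rows(deltas=[[[0, 0, 0], [0, 0, -0.004], 0], [[0, 0, 0], [0, 0, -0.007], 0], [[0, 0, 0], [0, 0, -0.01], 0], [[0, 0, 0], [0, 0, -0.01], 0]])

```text
clock: 6.35
ee_pos: [0.6056, -0.0962, 0.1065]
eef_rot: [-0.006, 0.703, 0.008, 0.711]
force: [17.9, 2.5, -8.9]
grip_width: 0.0003
```

Run:
```python
from station import *
from h import *
print(state()["ee_pos"],state()["force"],state()["eef_rot"])
c=capture("scene");crop(c,170,330,130,230,5,"pics/s4.png")
```

```text
[ 0.60560361 -0.09621825  0.10652969] [17.92020773  2.53162619 -8.86356585] [-0.00635611  0.70344649  0.0079003   0.71067589]
```

View pics/s4.png

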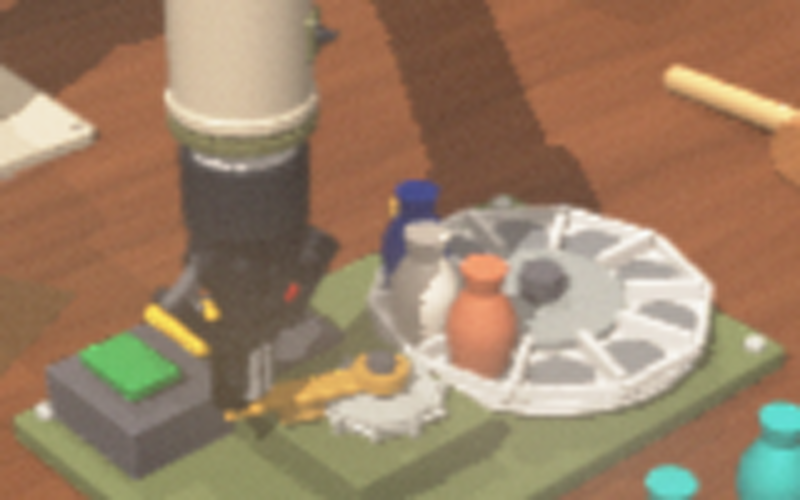

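The lever is at its stop (18 N) and the table has advanced one bay. Letting it come back now.

send_rows(deltas=[[[0, 0, 0], [0, 0, -0.003], 0], [[0, 0, 0], [0, 0, 0.01], 0], [[0, 0, 0], [0, 0, 0.02], 0], [[0, 0, 0], [0, 0, 0.03], 0], [[0, 0, 0], [0, 0, 0.04], 0], [[0, 0, 0], [0, 0, 0.05], 0], [[0, 0, 0], [0, 0, 0.06], 0], [[0, 0, 0], [0, 0, 0.07], 0], [[0, 0, 0], [0, 0, 0.08], 0], [[0, 0, 0], [0, 0, 0.088], 0], [[0, 0, 0], [0, 0, 0.088], 0], [[0, 0, 0], [0, 0, 0.088], 0]])

```text
clock: 7.6
ee_pos: [0.6934, -0.0946, 0.1071]
eef_rot: [-0.006, 0.704, 0.008, 0.71]
force: [0.1, 0.8, -0.3]
grip_width: -0.0002
```

```bash
cat > chk.py <<'E'
from station import *
from h import *
import sys
n=sys.argv[1]
s=state(); print(s["clock"],s["ee_pos"],s["force"],s["eef_rot"])
c=capture("scene");crop(c,170,330,130,230,5,f"pics/s{n}.png"); np.savez("scene_l.npz",**c)
c=capture("top");crop(c,170,310,165,260,5,f"pics/t{n}.png"); np.savez("top_l.npz",**c)
E
python3 chk.py 5
```

```text
7.6 [ 0.69336991 -0.0946363   0.10713276] [ 0.130268    0.83275714 -0.3082319 ] [-0.00635598  0.7037691   0.00777636  0.71035778]
```

View pics/s5.png

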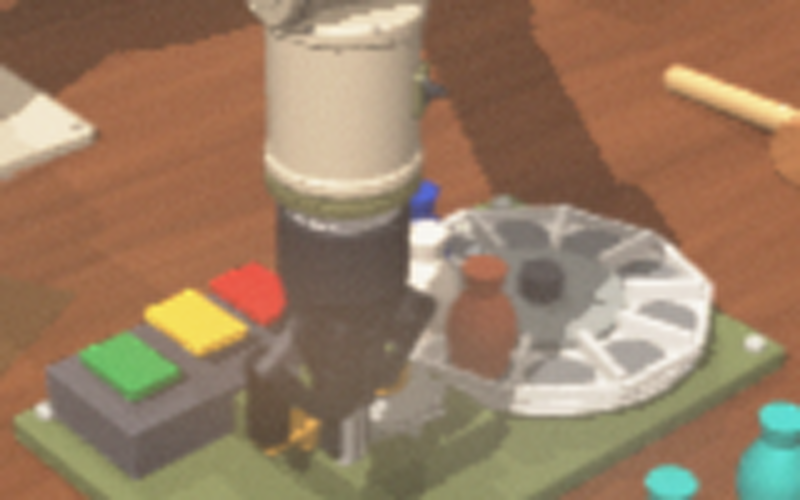

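View pics/t5.png

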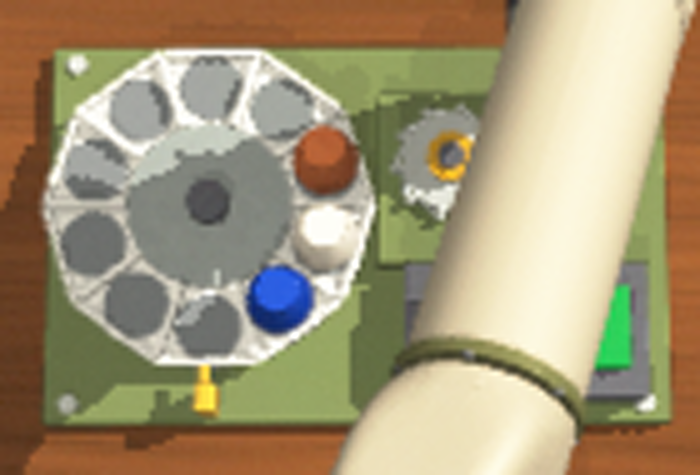

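send_rows(deltas=[[[0, 0, 0], [-0.003, 0, 0.004], 0], [[0, 0, 0], [-0.003, 0, 0.004], 0], [[0, 0, 0], [-0.003, 0, 0.004], 0], [[0, 0, 0], [-0.003, 0, 0.004], 0]])

```text
clock: 8.1
ee_pos: [0.6971, -0.0946, 0.1104]
eef_rot: [-0.006, 0.704, 0.008, 0.71]
force: [0.0, 0.3, -0.5]
grip_width: 0.0002
```

```bash
python3 chk.py 6; python3 -c "
from h import *
crop(load('scene_l.npz'),210,270,185,230,12,'pics/z6.png')"
```

```text
8.1 [ 0.69711565 -0.09457434  0.11042169] [ 0.03488708  0.26810886 -0.47204602] [-0.0062267   0.70367872  0.00779961  0.71044821]
```

View pics/z6.png

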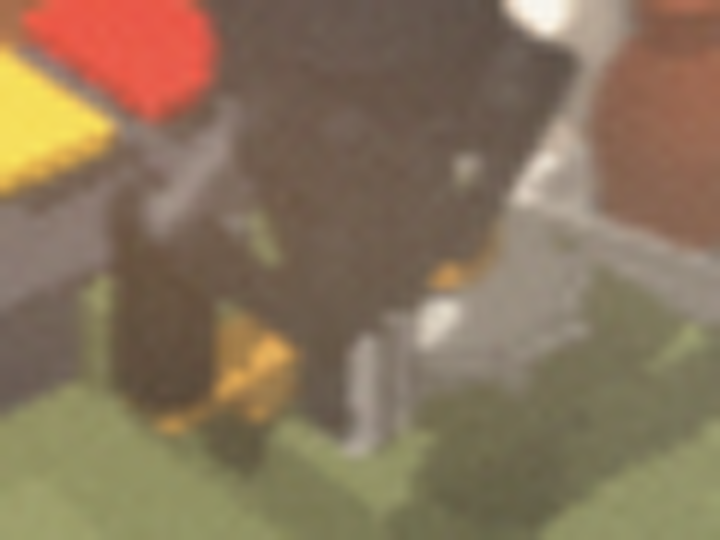

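Run:
```python
from h import *
c=load("scene_l.npz")
for a in np.arange(0,.73,.12):
    th=np.arctan2(-.091,.036)-a
    X=[.613+.0985*np.cos(th),-.002+.0985*np.sin(th)]
    print(round(a,2),np.round(X,3),proj(c,X+[.083]),proj(c,X+[.143]))
```

```text
0.0 [ 0.649 -0.094] [228.94484006 220.50070022] [228.80816244 204.48145548]
0.12 [ 0.638 -0.097] [225.72597789 219.25630577] [225.5053477  203.26619759]
0.24 [ 0.626 -0.1  ] [222.80972516 217.79730312] [222.51393129 201.8430173 ]
0.36 [ 0.615 -0.1  ] [220.24003325 216.15057981] [219.87903734 200.23827216]
0.48 [ 0.603 -0.1  ] [218.05327296 214.3457428 ] [217.63792548 198.48094189]
0.6 [ 0.591 -0.098] [216.27781391 212.41431924] [215.819566   196.60183894]
0.72 [ 0.58  -0.095] [214.9338778  210.38896717] [214.44450167 194.63283129]
```

send_rows(deltas=[[[0, 0, 0], [0, 0, 0], 0], [[0, 0, 0], [0, 0, 0], 0], [[0, 0, 0], [0, 0, 0], 0], [[0, 0, 0], [0, 0, 0], 0]])

```text
clock: 8.6
ee_pos: [0.6971, -0.0945, 0.1103]
eef_rot: [-0.006, 0.704, 0.008, 0.71]
force: [-0.5, -0.4, -0.6]
grip_width: -0.0001
```

```bash
python3 chk.py 7; python3 -c "
from h import *
crop(load('scene_l.npz'),210,270,185,230,12,'pics/z7.png')"
```

```text
8.6 [ 0.69708255 -0.09450238  0.11033229] [-0.48742547 -0.44494533 -0.60433215] [-0.00622892  0.70372352  0.00784161  0.71040335]
```

View pics/z7.png

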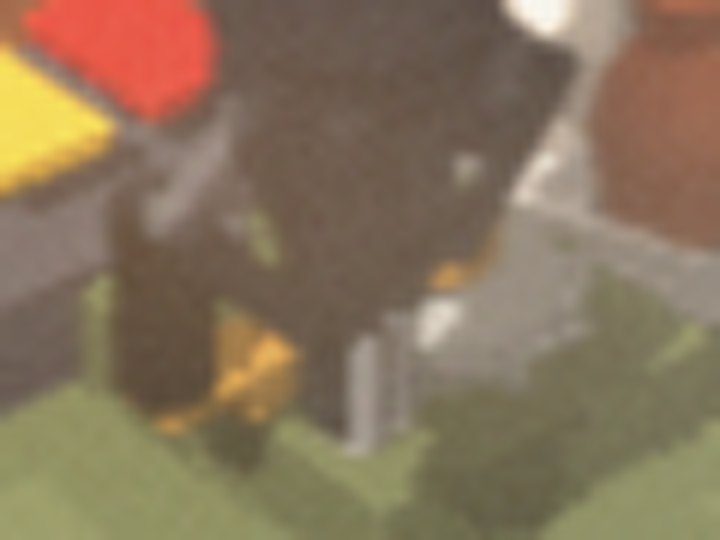

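The lever seems to have stopped short of home. I'm lifting clear to look.

send_rows(deltas=[[[0, 0, 0], [-0.05, 0, 0], 0], [[0, 0, 0], [-0.1, 0, 0], 0], [[0, 0, 0], [-0.12, -0.05, 0], 0], [[0, 0, 0], [-0.12, -0.1, 0], 0], [[0, 0, 0], [-0.12, -0.14, 0], 0], [[0, 0, 0], [-0.12, -0.15, 0], 0]])

```text
clock: 9.3
ee_pos: [0.6967, -0.2521, 0.23]
eef_rot: [-0.005, 0.704, 0.004, 0.71]
force: [-0.5, -0.8, -0.5]
grip_width: 0.0
```

```bash
python3 chk.py 8; python3 -c "
from h import *
crop(load('scene_l.npz'),200,280,180,240,10,'pics/z8.png')"
```

```text
9.3 [ 0.69670091 -0.25210998  0.23003643] [-0.54594665 -0.80622789 -0.4809632 ] [-0.00483578  0.70416054  0.00394578  0.71001336]
```

View pics/z8.png

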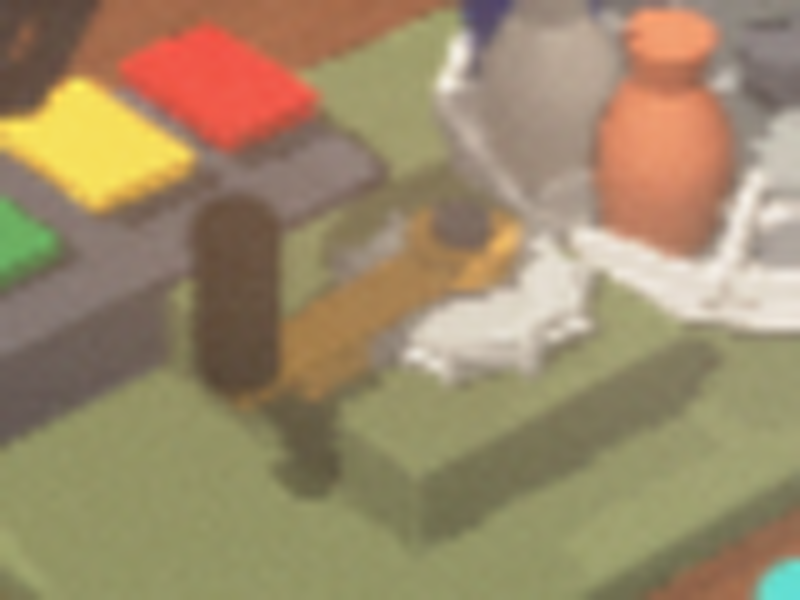

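View pics/t8.png

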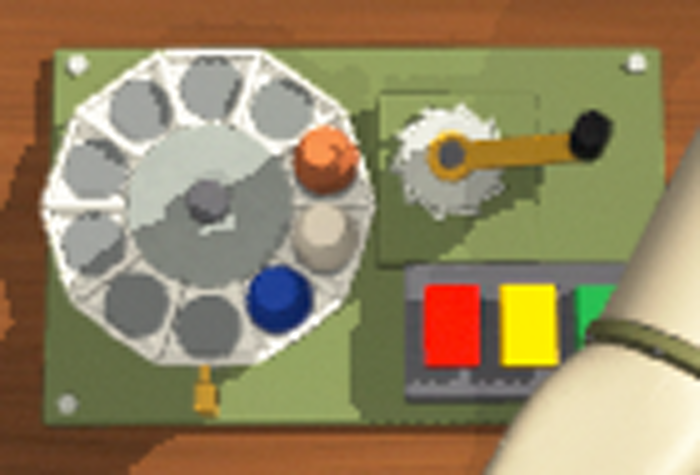

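send_rows(deltas=[[[-0.006, 0.008, 0], [0, 0.156, -0.11], 0], [[-0.006, 0.008, 0], [0, 0.156, -0.11], 0], [[-0.006, 0.008, 0], [0, 0.156, -0.11], 0], [[-0.006, 0.008, 0], [0, 0.156, -0.11], 0], [[-0.006, 0.008, 0], [0, 0.156, -0.11], 0], [[-0.006, 0.008, 0], [0.05, 0.156, -0.11], 0], [[-0.006, 0.008, 0], [0.1, 0.156, -0.11], 0], [[-0.006, 0.008, 0], [0.122, 0.156, -0.11], 0], [[-0.006, 0.008, 0], [0.122, 0.156, -0.11], 0]])

```text
clock: 10.3
ee_pos: [0.5848, -0.0915, 0.1037]
eef_rot: [-0.008, 0.709, 0.009, 0.705]
force: [0.0, -0.1, 0.4]
grip_width: 0.0001
```

send_rows(deltas=[[[0, 0, 0], [0, -0.005, 0.005], 0], [[0, 0, 0], [0, -0.005, 0.012], 0], [[0, 0, 0], [0, -0.005, 0.018], 0], [[0, 0, 0], [0, -0.005, 0.024], 0], [[0, 0, 0], [0, -0.005, 0.029], 0], [[0, 0, 0], [0, -0.005, 0.034], 0], [[0, 0, 0], [0, -0.005, 0.036], 0], [[0, 0, 0], [0, -0.005, 0.036], 0]])

```text
clock: 11.1
ee_pos: [0.6211, -0.0956, 0.1034]
eef_rot: [-0.008, 0.709, 0.009, 0.705]
force: [0.1, -0.6, -1.2]
grip_width: -0.0002
```

```bash
python3 chk.py 9; python3 -c "
from h import *
crop(load('scene_l.npz'),200,280,180,240,10,'pics/z9.png')"
```

```text
11.1 [ 0.62106363 -0.09564418  0.10341087] [ 0.13497171 -0.60955304 -1.17667838] [-0.00808695  0.70896046  0.00906901  0.70514355]
```

View pics/z9.png

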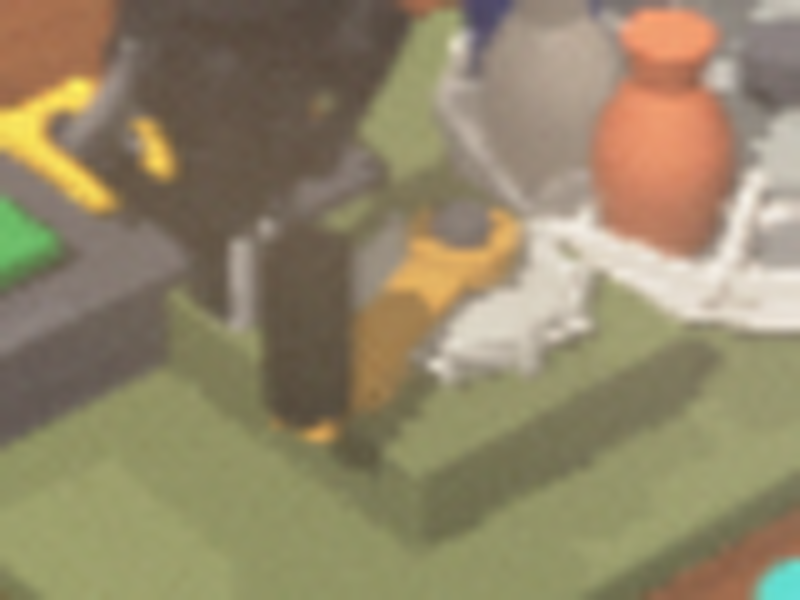

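View pics/t9.png

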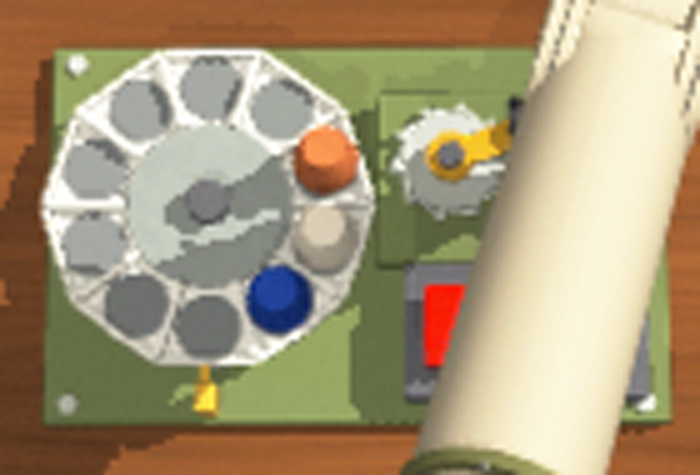

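send_rows(deltas=[[[0, 0, 0], [0, 0, 0.003], 0], [[0, 0, 0], [0, 0, 0.005], 0], [[0, 0, 0], [0, 0, 0.005], 0]])

```text
clock: 11.5
ee_pos: [0.6254, -0.0954, 0.1031]
eef_rot: [-0.008, 0.709, 0.009, 0.705]
force: [-2.2, 1.2, -0.0]
grip_width: 0.0002
```

send_rows(deltas=[[[0, 0, 0], [0, 0, 0.003], 0], [[0, 0, 0], [0, 0, 0.004], 0], [[0, 0, 0], [0, 0, 0.004], 0]])

```text
clock: 11.8
ee_pos: [0.6255, -0.0952, 0.1013]
eef_rot: [-0.007, 0.713, 0.009, 0.701]
force: [-17.9, -0.5, 1.6]
grip_width: 0.0004
```

send_rows(deltas=[[[0, -0.016, 0], [0, 0, -0.012], 0], [[0, -0.016, 0], [-0.04, 0, -0.015], 0], [[0, -0.016, 0], [-0.085, 0, -0.015], 0], [[0, -0.016, 0], [-0.085, 0, -0.015], 0], [[0, -0.016, 0], [-0.085, 0, 0.03], 0], [[0, -0.016, 0], [-0.085, 0, 0.07], 0], [[0, -0.016, 0], [-0.085, 0, 0.07], 0], [[0, -0.016, 0], [-0.085, 0, 0.07], 0]])

```text
clock: 12.6
ee_pos: [0.697, -0.094, 0.1841]
eef_rot: [-0.008, 0.707, 0.009, 0.707]
force: [-0.5, -0.5, -0.4]
grip_width: -0.0001
```

```bash
python3 chk.py 10; python3 -c "
from h import *
crop(load('scene_l.npz'),200,280,180,240,10,'pics/z10.png')"
```

```text
12.6 [ 0.69704278 -0.09404253  0.18410981] [-0.52683294 -0.47734478 -0.44217841] [-0.00763583  0.70710624  0.0091978   0.70700627]
```

View pics/z10.png

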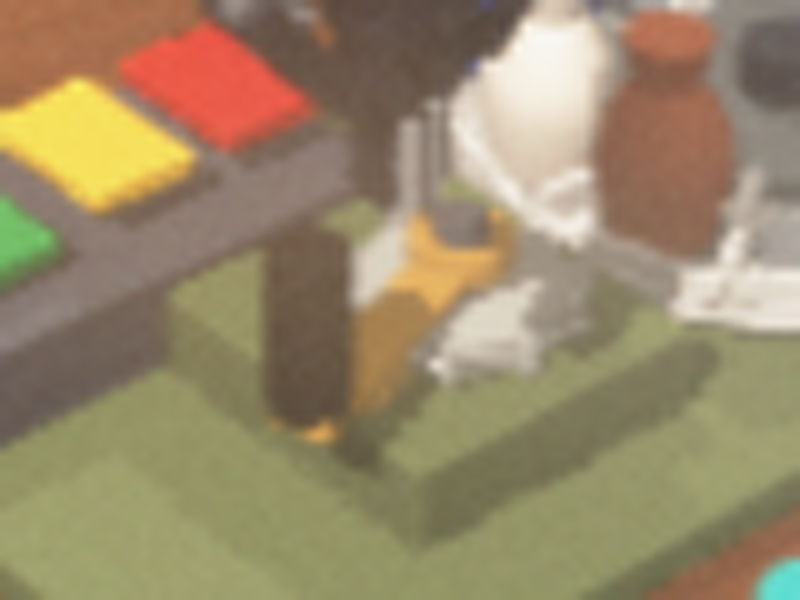

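The lever stays home. Second stroke.

send_rows(deltas=[[[0, 0, 0], [0.04, 0, 0], 0], [[0, 0, 0], [0.08, -0.002, 0], 0], [[0, 0, 0], [0.08, -0.002, -0.01], 0], [[0, 0, 0], [0.08, -0.002, -0.02], 0], [[0, 0, 0], [0.08, -0.002, -0.028], 0], [[0, 0, 0], [0.08, -0.002, -0.036], 0], [[0, 0, 0], [0.08, -0.002, -0.044], 0], [[0, 0, 0], [0.08, -0.002, -0.052], 0], [[0, 0, 0], [0.08, -0.002, -0.06], 0], [[0, 0, 0], [0.08, -0.002, -0.068], 0], [[0, 0, 0], [0.08, -0.002, -0.075], 0], [[0, 0, 0], [0.08, -0.002, -0.082], 0]])

```text
clock: 13.9
ee_pos: [0.6145, -0.0976, 0.1061]
eef_rot: [-0.007, 0.706, 0.009, 0.708]
force: [3.7, 1.4, 3.2]
grip_width: -0.0001
```

send_rows(deltas=[[[0, 0, 0], [0, 0, -0.003], 0], [[0, 0, 0], [0, 0, -0.006], 0], [[0, 0, 0], [0, 0, -0.009], 0], [[0, 0, 0], [0, 0, -0.012], 0], [[0, 0, 0], [0, 0, -0.012], 0]])

```text
clock: 14.4
ee_pos: [0.6056, -0.0964, 0.1064]
eef_rot: [-0.008, 0.704, 0.01, 0.71]
force: [19.7, 0.7, -9.3]
grip_width: 0.0002
```

At the same stop (x = 0.6056, 20 N). Coming back.

send_rows(deltas=[[[0, 0, 0], [0, 0, -0.003], 0], [[0, 0, 0], [0, 0, 0.01], 0], [[0, 0, 0], [0, 0, 0.02], 0], [[0, 0, 0], [0, 0, 0.03], 0], [[0, 0, 0], [0, 0, 0.04], 0], [[0, 0, 0], [0, 0, 0.05], 0], [[0, 0, 0], [0, 0, 0.06], 0], [[0, 0, 0], [0, 0, 0.07], 0], [[0, 0, 0], [0, 0, 0.08], 0], [[0, 0, 0], [-0.04, 0, 0.088], 0], [[0, 0, 0], [-0.08, 0, 0.088], 0], [[0, 0, 0], [-0.1, 0, 0.088], 0]])

```text
clock: 15.6
ee_pos: [0.6939, -0.0952, 0.2108]
eef_rot: [-0.008, 0.702, 0.01, 0.712]
force: [0.5, 0.6, 0.8]
grip_width: 0.0003
```

send_rows(deltas=[[[0, 0.004, 0], [-0.02, -0.05, 0], 0], [[0, 0.004, 0], [-0.02, -0.1, 0], 0], [[0, 0.004, 0], [-0.02, -0.14, 0], 0], [[0, 0.004, 0], [-0.02, -0.14, 0], 0]])

```text
clock: 16.0
ee_pos: [0.6945, -0.2445, 0.2302]
eef_rot: [-0.006, 0.705, 0.005, 0.709]
force: [-0.4, 0.2, 0.6]
grip_width: 0.0001
```

```bash
python3 chk.py 11; python3 -c "
from h import *
crop(load('scene_l.npz'),200,280,180,240,10,'pics/z11.png')"
```

```text
16.0 [ 0.69448584 -0.24452727  0.23015776] [-0.35954644  0.18353093  0.63621375] [-0.00587662  0.70474082  0.00455181  0.70942591]
```

View pics/z11.png

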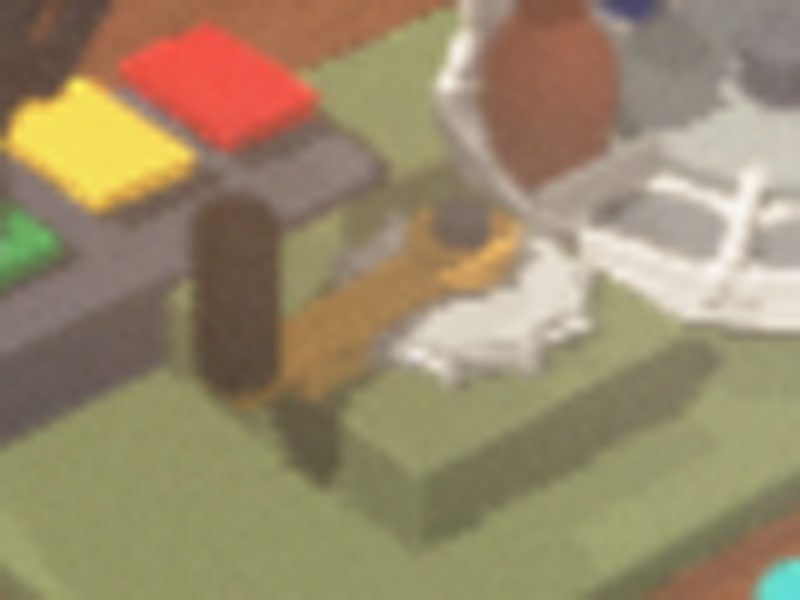

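View pics/t11.png

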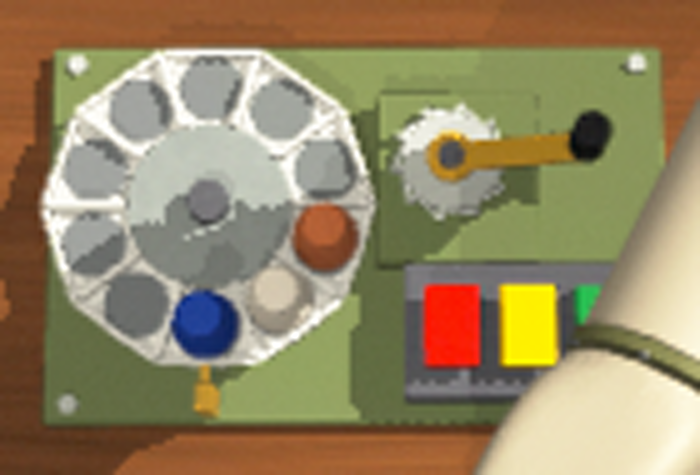

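Blue (207,322) stands at the pointer (207,388). The lever hung at about 0.24 rad again, so I'm pushing it home by the knob as before.

send_rows(deltas=[[[-0.004, 0.006, 0], [0, 0.149, -0.108], 0], [[-0.004, 0.006, 0], [0, 0.149, -0.108], 0], [[-0.004, 0.006, 0], [0, 0.149, -0.108], 0], [[-0.004, 0.006, 0], [0, 0.149, -0.108], 0], [[-0.004, 0.006, 0], [0, 0.149, -0.108], 0], [[-0.004, 0.006, 0], [0.05, 0.149, -0.108], 0], [[-0.004, 0.006, 0], [0.1, 0.149, -0.108], 0], [[-0.004, 0.006, 0], [0.124, 0.149, -0.108], 0], [[-0.004, 0.006, 0], [0.124, 0.149, -0.108], 0]])

```text
clock: 17.0
ee_pos: [0.5845, -0.0888, 0.1019]
eef_rot: [-0.009, 0.709, 0.011, 0.705]
force: [-0.9, -0.2, 0.5]
grip_width: 0.0002
```

send_rows(deltas=[[[0, 0, 0], [0, -0.007, 0.005], 0], [[0, 0, 0], [0, -0.007, 0.012], 0], [[0, 0, 0], [0, -0.007, 0.018], 0], [[0, 0, 0], [0, -0.007, 0.024], 0], [[0, 0, 0], [0, -0.007, 0.029], 0], [[0, 0, 0], [0, -0.007, 0.034], 0], [[0, 0, 0], [0, -0.007, 0.039], 0], [[0, 0, 0], [0, -0.007, 0.043], 0], [[0, 0, 0], [0, -0.007, 0.044], 0], [[0, 0, 0], [0, -0.007, 0.044], 0]])

```text
clock: 18.0
ee_pos: [0.6255, -0.0945, 0.1007]
eef_rot: [-0.008, 0.711, 0.011, 0.703]
force: [-16.2, 2.7, 5.7]
grip_width: 0.0
```

send_rows(deltas=[[[0, -0.011, 0], [0, 0, -0.012], 0], [[0, -0.011, 0], [-0.04, 0, -0.015], 0], [[0, -0.011, 0], [-0.08, 0, -0.015], 0], [[0.008, -0.011, 0], [-0.08, 0, -0.015], 0], [[0.008, -0.011, 0], [-0.08, 0.03, -0.05], 0], [[0.008, -0.011, 0], [-0.08, 0.06, -0.09], 0], [[0.008, -0.011, 0], [-0.08, 0.096, -0.136], 0], [[0.008, -0.011, 0], [-0.08, 0.096, -0.136], 0], [[0.008, -0.011, 0], [-0.06, 0.096, -0.136], 0], [[0.008, -0.011, 0], [-0.04, 0.096, -0.136], 0], [[0.008, -0.011, 0], [-0.03, 0.096, -0.136], 0], [[0.008, -0.011, 0], [-0.03, 0.096, -0.136], 0]])

```text
clock: 19.2
ee_pos: [0.4867, -0.0027, 0.1317]
eef_rot: [-0.005, 0.708, 0.008, 0.706]
force: [-0.5, -0.2, 0.3]
grip_width: -0.0001
```

```bash
python3 chk.py 12; python3 -c "
from h import *
crop(load('scene_l.npz'),190,290,170,245,8,'pics/z12.png')"
```

```text
19.2 [ 0.48669957 -0.00265036  0.13167912] [-0.53265586 -0.21822142  0.25897277] [-0.00534909  0.70824383  0.00764635  0.70590622]
```

View pics/z12.png

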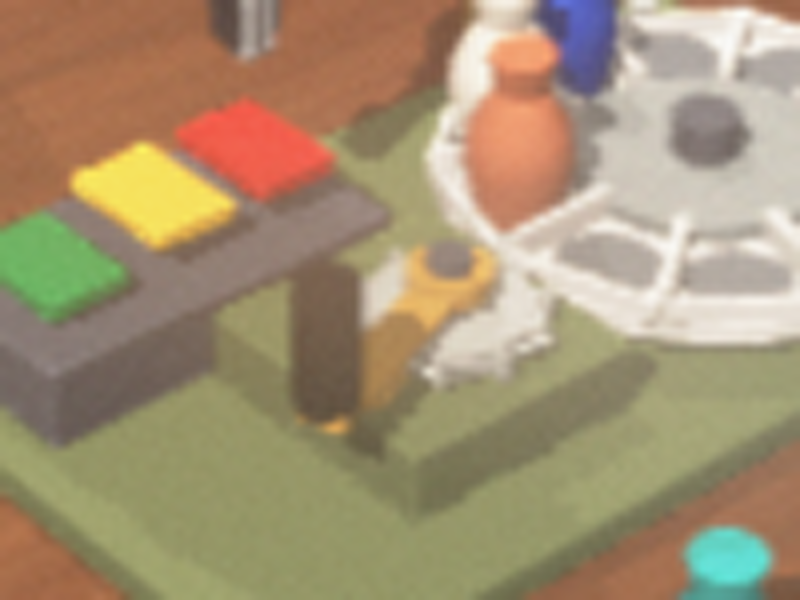

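Lever home, red up, and the fingertips (245,40) stand above red (255,150). Pressing red.

send_rows(deltas=[[[0, 0, 0], [0.03, 0, 0], 0], [[0, 0, 0], [0.041, 0, 0], 0], [[0, 0, 0], [0.046, 0, 0], 0], [[0, 0, 0], [0.05, 0, 0], 0], [[0, 0, 0], [0.054, 0, 0], 0], [[0, 0, 0], [0.057, 0, 0], 0], [[0, 0, 0], [0.06, 0, 0], 0], [[0, 0, 0], [0.062, 0, 0], 0], [[0, 0, 0], [0.063, 0, 0], 0], [[0, 0, 0], [0.063, 0, 0], 0]])

```text
clock: 20.3
ee_pos: [0.4885, -0.0024, 0.0719]
eef_rot: [-0.005, 0.707, 0.008, 0.707]
force: [-8.1, -0.9, 22.7]
grip_width: 0.0002
```

Firm stop at 71.9 mm (23 N), so red is at the bottom. Lifting.

send_rows(deltas=[[[0, 0, 0], [-0.02, 0, 0], 0], [[0, 0, 0], [-0.06, 0, 0], 0], [[0, 0, 0], [-0.1, 0, 0], 0], [[0, 0, 0], [-0.14, 0, 0], 0], [[0, 0, 0], [-0.17, 0, 0], 0], [[0, 0, 0], [-0.17, 0, 0], 0], [[0, 0, 0], [-0.17, 0, 0], 0]])

```text
clock: 21.0
ee_pos: [0.4887, -0.003, 0.2421]
eef_rot: [-0.005, 0.707, 0.008, 0.708]
force: [0.6, 0.8, 0.4]
grip_width: 0.0002
```

```bash
python3 chk.py 13
python3 - <<'E'
from h import *
c=load('scene_l.npz');crop(c,180,300,160,250,6.5,'pics/z13.png')
for X in [(.487,-.0021,.08),(.4886,-.0571,.08),(.49,-.112,.08)]:
    u,v=proj(c,X); print(np.median([pt(c,u+i,v+j)[2] for i in(-1,0,1) for j in (-1,0,1)]))
E
```

```text
21.0 [ 0.48869734 -0.00301597  0.24212312] [0.59103346 0.81900354 0.38105634] [-0.00453104  0.70655434  0.00834427  0.70759508]
0.07633187839546929
0.0885159129523645
0.08689476364238169
```

View pics/z13.png

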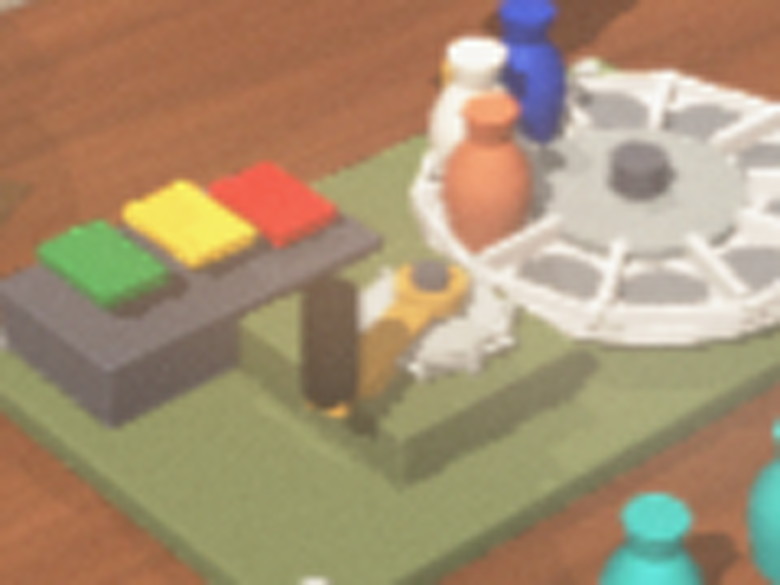

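View pics/t13.png

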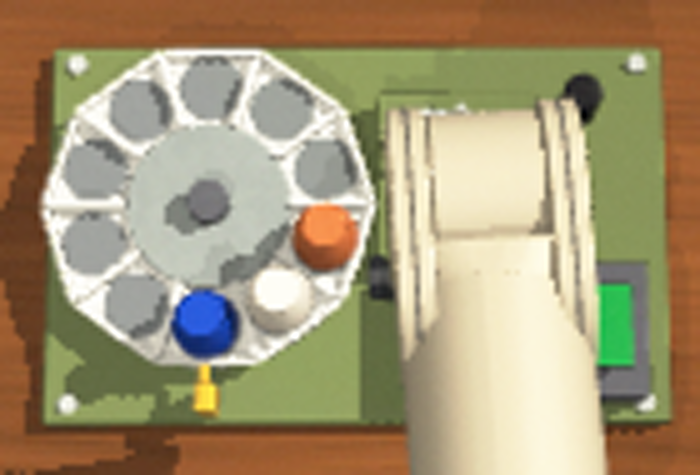

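The red key is down (76 mm), green and yellow are up (87 and 88 mm), the lever is home, and blue is at the pointer with all vases upright. Handing in.

```bash
python3 -c "
from station import *
print(hand_in())"
```

```text
the job is handed in; nothing more can be done
None
```

The job is done and handed in at about 21 s of the 67 s allowed; `hand_in()` gives no verdict, so success rests on my last camera checks.

**What I did:** I pressed the green key to its stop, and red popped up. I then gave the lever two full strokes to its stop, pushing the knob with closed fingers until the force read 18 to 20 N. Last, I pressed red to its stop at 23 N.

**What went differently:** after each stroke the lever did not spring all the way home. It hung at about 0.24 rad, so I pushed it the rest of the way by the knob, against the home stop.

**Last checks:**
- **Keys:** red's top reads 76 mm, which fits latched. Yellow and green read 88 and 87 mm, which fits up.
- **Lever:** the knob is back at its starting position in the image.
- **Vases:** blue stands in the bay at the pointer and all three are upright. I judged this by eye in the top and scene pictures and did not measure the distance to the mark.
- **Arm:** it hung clear at 0.24 m with no contact force beyond noise.

No check failed, apart from the lever hanging short of home as described above. I did not look at the jar and mallet again at the end, but the arm never went near either of them.

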